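# Re-arm the lab bench power box with its key

## Task

Re-arm the bench power box: take the green-headed key from the key stand, push it fully home in the box's key switch and, without forcing it, turn it clockwise until it meets its stop. Then turn it back to the position where it will come out, withdraw it and stand it in the same place in the stand that it came from, with the switch left at its home position. Do not press the red stop button, and leave the other keys, the little computer and the mouse where they are.

Things in the scene. Friction and masses are not known exactly. Their poses are not given: they have to be found in the camera images.
- power_box: Grey bench power box fixed to the table, 120 (x) x 220 (y) x 70 (z) mm; origin at the centre of its underside. The front with four coloured jacks faces its own -x. On its flat top: the key switch at y -58 mm, two pilot lamps, and the red stop button at y +62 mm. More than 50 N between key and box (some 0.12 N m of twist) counts as forcing.
- lock_face (a point): Centre of the key switch's steel face, on the lock's vertical axis, 75 mm above the table, 5 mm above the box's top; bezel 31 mm across; axes those of the box. Tubular lock: bore 11 mm across in a 3 mm face ring with one notch for the key's nib, 4.3 mm wide, reaching 10 mm from the axis. With the nib off the notch it lies on the face, key tip 4.8 mm below the face.
- lock_front (a point): Point on the bezel 12 mm from the lock's axis towards the box's front (-x), where the notch should be. But the whole lock sits twisted in its panel hole, up to 0.45 rad either way, and so are its notch, home and stop; no pose here shows it. A black tick on the bezel lies at the notch, a green one 60 degrees clockwise of it.
- lock_bottom (a point): Point on the lock's axis 13 mm below the face, where the key's tip bottoms hard when fully home. From 6 mm below the face sprung pins push the tip up with 2 N, rising to 5 N at the bottom. Only from 11.5 mm down can the nib turn under the face ring, which then holds the key in; at home the pins lift it when let go. Askew, the nib binds part-way.
- lock_plug (a joint): Turn of the lock's plug from home, in rad: 0 = home, the only position where the key goes in or comes out; grows clockwise seen from above to 1.05 at the stop. Hard stops at both ends; friction 0.03 to 0.1 N m; it stays where it is left. Key and plug have 0.15 to 0.2 rad of slack either way, so the hand turns farther than the plug.
- key_green: The key to use, 45 g, upright in the stand. Steel barrel 10 mm across, its end rounded like a bullet with a flat 5.6 mm across; origin at the centre of that lower end (the tip), z up. A square nib, 3.2 mm wide and 3.5 mm high, sticks out to the key's own -x, its middle 6.5 mm above the tip, to 8.5 mm from the axis.
- key_head (a point): Middle of the green key's plastic head, on the key's axis 36 mm above the tip; the head is 10 (x) x 34 (y) x 34 (z) mm, from 19 to 53 mm above the tip, its flat faces looking to the key's -x and +x.
- key_stand: Orange block fixed to the table, 56 (x) x 180 (y) x 26 (z) mm, origin at the centre of its underside. Three slots 14 mm deep at y -60, 0 and +60 mm, 16.5 (x, from -10.3 to +6.3 mm) x 12.5 (y) mm, floors 12 mm above the table; in each a key stands on its tip, axis at x = 0, nib to the stand's -x. Which key is where varies.
- key_blue: Blue-headed key of the same shape, for another bench; origin at its tip. Must not be moved.
- key_red: Red-headed key of the same shape, for another bench; origin at its tip. Must not be moved.
- stop_button (a joint): Travel of the red mushroom stop button (38 mm across, its top 92 mm above the table) on the power box in m: 0 = up, 0.006 = fully pressed. Must not be pressed.
- mini_pc: Small computer in a black case with a white lid, 64 x 92 x 28 mm, loose on the table beyond the work; origin at the centre of its underside.
- mouse: Black computer mouse, 105 x 60 x 31 mm, loose on the table beyond the work; origin at the centre of its underside.
Things that resemble listed ones, but are neither listed nor needed, are in the scene too. What is meant by the key_green is not black, and is the larger of those in its own colour.

How it is judged:
By the outcome, as a careful person would: the job done as asked, in the order asked, and still so for the second after the job is handed in, with the robot touching nothing.
It also fails if it takes over 72 s, if anything falls off the work surface, if the arm or the gripper's body presses on something with over 40 N, if the wrist force passes 120 N, or if a joint passes its speed limit or range.

## Robot

A 6-joint arm with a two-finger parallel gripper is mounted at the origin on the work surface. World frame = base frame: x ahead of the robot, y to its left, z up, the work surface at z = 0. Lengths are in m, angles in rad, forces in N, time in s.
With the tool pointing down it reaches from about 0.375 to 0.9 m from the base axis. Payload 3.1 kg.
Tool frame: the origin (TCP) lies midway between the tips of the shut fingers; the grasp point (between the pads) lies 19 mm behind it (pinch_z is the distance from the TCP to the grasp point, in m); y points along the fingers, z is the direction in which the jaws open and shut, and the axes are right-handed (so a half turn about y gives the same grasp; the last joint's range is limited). The gripper opens to 87 mm and grips with 3 to 60 N. Pads are 19 mm wide; open, the fingers measure 117 mm over their backs; the gripper's body (75 mm by 190 mm) begins 51 mm behind the grasp point.
Start: joints at [-1.315, 0.527, 1.433, -0, 1.181, -0.178], TCP at [0.263, -0.567, 0.223] pointing down, gripper open.
Joint ranges: [-3.08, 3.08], [-0.75, 2.2], [0.22, 2.44], [-1.43, 4.57], [0, 2.65], [-2.85, 2.85]. Speed limits (rad/s): [2.79, 2.79, 3.14, 3.14, 3.14, 3.14].

## Interface

Orientations are given as a unit quaternion [x, y, z, w].
In Python, from rig import * gives the robot as it stands.
- The arm moves only by the tool drive_tool, never from a script. Its argument "plan" is a list of rows, each a list of 7 numbers: the shift along the tool's x, y, z in mm, then the turn, a rotation vector about the tool's x, y, z in degrees, then the finger opening in mm, from 0 to 87. A call has 1 to 10 rows; each row is the pose to reach, as a shift and turn from the pose commanded when the call began, along the tool's axes at that moment; what a row does not reach only later rows make up. A row lasts 1/10 s, in which the tool goes at most 50 mm and 8.59 degrees, less where a joint would pass 70% of its speed; a pose out of reach is approached as far as the arm can. A call with a gripper value outside its range is refused whole. The fingers move at their own pace and stop on an object; "newtons" is the grip in N (left out, the last holds). Time passes only in rows, so rows that repeat a pose let the fingers close. It gives the time, the measured TCP pose, the force and the opening at its end, in the units of the state.
- get_obs(): the state, without advancing time (a new reading comes with each control period).
- camera(name): name is "scene" or "side" or "wrist"; returns the picture (384x512x3 uint8, blue, green, red); there is no depth.
- get_calibration(name): a dict with "fx", "fy", "cx", "cy" (pixels), "D" ([k1, k2, p1, p2, k3] as OpenCV has them; the pictures are not rectified), "origin" and "rotation" of the camera in the world; the wrist camera has in their place "tool_from_camera" (4x4, takes a point from camera to tool coordinates, whose origin is the TCP and whose axes are the tool frame's). Camera axes: x right, y down, z forward; pixel columns grow to the right and rows downward; lengths in m; the calibration is good to about 2 mm. A picture is of the moment at which its call begins: read the wrist's pose just before it. get_calibration takes no time and is no camera call.
- hand_in(): hands the job in, once; it reports no verdict.
Trained networks look in the newest picture that a camera, given by its name, has taken for a name from the list of things; names that differ only in an ending like _2 or _b are one class to them, and where a whole thing is asked for, a point or a joint stands for the part that bears it (a point fixed in the world has none). Each returns a list of dicts, best first, with "conf" (0 to 1); they miss things now and then, are a little off and sometimes report something else, mostly with a low value. They report only what shows in the picture. A call takes as long as a camera call. They do not tell look-alikes from the thing itself.
- spot_in(camera, target): "location" ([column, row] in pixels, amid what is visible of it).
- mark_of(camera, target): "location" ([column, row] in pixels: a listed point, or the origin of a listed thing).
The state is a dict: "time": time; "q": joint angles; "joint_velocities": joint speeds; "joint_torque": joint torques, N m; "position": TCP position; "tool_rot": TCP orientation; "ft_force": force on the tool from outside, world axes, zero at the start; "moment": the same for the moment, N m; "grip_width": finger opening in m.
Only numpy, scipy, OpenCV 4.12 (cv2) and the standard library are available. Lean on these libraries where they do the work, as an engineer would, in place of code of your own. Each camera call takes 0.05 s, during which the arm holds its last target. There are 200 camera calls.

## Working session

There is one attempt and no reset: what is moved stays moved. The work goes in short steps, Python scripts to look and compute and a tool call to move; the robot and the scene stay as the last step left them, time stands still between calls to the robot, and variables do not carry over. Pictures are saved under pics/ and viewed, about 8 in all and at most 12, crops included, and the job is handed in when it is done.

Besides the shell and the picture viewer there is one more tool, called in YAML: its name, and indented under it one key for each argument. drive_tool: Moves the arm, as the interface text tells. Its arguments: {"type":"object","properties":{"plan":{"type":"array","items":{"type":"array","items":{"type":"number"}}},"newtons":{"type":"number"}},"required":["plan"]}

```bash
ls; mkdir -p pics; cat > h.py <<'E'
from rig import *
import numpy as np, cv2
from scipy.spatial.transform import Rotation as R
def cam(n):
    c=get_calibration(n); K=np.array([[c['fx'],0,c['cx']],[0,c['fy'],c['cy']],[0,0,1.]])
    if n=='wrist':
        o=get_obs(); T=np.eye(4); T[:3,:3]=R.from_quat(o['tool_rot']).as_matrix(); T[:3,3]=o['position']
        M=T@np.array(c['tool_from_camera']); return K,np.array(c['D']),M[:3,:3],M[:3,3]
    return K,np.array(c['D']),np.array(c['rotation']).reshape(3,3) if np.size(c['rotation'])==9 else R.from_quat(c['rotation']).as_matrix(),np.array(c['origin'])
def ray(n,px):
    K,D,Rm,o=cam(n); u=cv2.undistortPoints(np.array([[px]],float),K,D)[0,0]
    d=Rm@[u[0],u[1],1.]; return o,d
def atz(n,px,z):
    o,d=ray(n,px); return o+d*(z-o[2])/d[2]
def proj(n,P):
    K,D,Rm,o=cam(n); P=np.atleast_2d(P)
    return cv2.projectPoints(((P-o)@Rm),np.zeros(3),np.zeros(3),K,D)[0][:,0]
E
python3 - <<'E'
from h import *
np.set_printoptions(precision=3,suppress=True)
ims=[]
Z={'key_green':.012,'key_head':.048,'lock_face':.075,'power_box':0,'key_stand':0,'key_blue':.012,'key_red':.012,'lock_front':.075,'stop_button':.09}
for n in ('scene','side'):
    im=camera(n); cv2.imwrite(f'pics/{n}.png',im); ims.append(im)
    for t in Z:
        print(n,t,[(round(d['conf'],2),np.round(d['location'],1),atz(n,d['location'],Z[t])[:2]) for d in mark_of(n,t)[:4]])
    print(cam(n)[2:])
cv2.imwrite('pics/both.png',cv2.resize(np.hstack(ims),(800,300)))
print(get_calibration('wrist')['tool_from_camera'],get_obs())
E
```

```text
pics
scene key_green [(0.61, array([259.9, 183.5]), array([ 0.531, -0.051])), (0.55, array([240. , 166.1]), array([ 0.511, -0.151]))]
scene key_head [(0.52, array([263.2, 170.7]), array([ 0.519, -0.051])), (0.43, array([248.2, 146.7]), array([ 0.46 , -0.169])), (0.41, array([236.9, 157.9]), array([ 0.525, -0.148]))]
scene lock_face [(0.56, array([324.9, 202.7]), array([0.542, 0.167])), (0.3, array([223. , 160.6]), array([ 0.589, -0.132]))]
scene power_box [(0.91, array([340.2, 239. ]), array([0.544, 0.222]))]
scene key_stand [(0.72, array([220.2, 164.3]), array([ 0.533, -0.213]))]
scene key_blue [(0.64, array([223.8, 161.7]), array([ 0.528, -0.202]))]
scene key_red [(0.44, array([208. , 154.8]), array([ 0.537, -0.264]))]
scene lock_front [(0.8, array([325.9, 198.7]), array([0.528, 0.159]))]Traceback (most recent call last):
  File "<stdin>", line 8, in <module>
ValueError: it knows: key_blue, key_green, key_head, key_red, key_stand, lock_bottom, lock_face, lock_front, mini_pc, mouse, power_box
```

```bash
python3 - <<'E'
from h import *
np.set_printoptions(precision=3,suppress=True)
ims=[cv2.imread('pics/scene.png')]
Z={'key_green':.012,'key_head':.048,'lock_face':.075,'power_box':0,'key_stand':0,'key_blue':.012,'key_red':.012,'lock_front':.075}
for n in ('side',):
    im=camera(n); cv2.imwrite(f'pics/{n}.png',im); ims.append(im)
    for t in Z:
        print(n,t,[(round(d['conf'],2),np.round(d['location'],1),atz(n,d['location'],Z[t])[:2]) for d in mark_of(n,t)[:4]])
    print(cam(n)[2:])
print(cam('scene')[3])
a=cv2.resize(ims[0][110:270,180:400],(800,582)); cv2.imwrite('pics/c1.png',a)
cv2.imwrite('pics/both.png',cv2.resize(np.hstack(ims),(800,300)))
print(np.array(get_calibration('wrist')['tool_from_camera']),get_obs())
E
```

```text
side key_green [(0.73, array([223.7, 268.6]), array([ 0.522, -0.146])), (0.58, array([178.4, 297.1]), array([ 0.448, -0.198])), (0.53, array([221.9, 238.8]), array([ 0.52 , -0.074]))]
side key_head [(0.72, array([214.1, 229.4]), array([ 0.509, -0.086])), (0.66, array([232.3, 296.8]), array([ 0.534, -0.232])), (0.57, array([223.5, 254.3]), array([ 0.524, -0.146])), (0.47, array([174.9, 290.1]), array([ 0.448, -0.212]))]
side lock_face [(0.65, array([229.2, 136.6]), array([0.546, 0.179]))]
side power_box [(0.76, array([230.2, 153.5]), array([0.547, 0.225]))]
side key_stand [(0.65, array([230.9, 304.5]), array([ 0.531, -0.211]))]
side key_blue [(0.64, array([229.2, 295. ]), array([ 0.529, -0.201])), (0.6, array([230. , 151.5]), array([0.546, 0.216]))]
side key_red [(0.52, array([238. , 330.3]), array([ 0.54 , -0.266])), (0.35, array([227.4, 297.8]), array([ 0.526, -0.206]))]
side lock_front [(0.62, array([222.9, 136.2]), array([0.533, 0.183]))]
(array([[ 0.996, -0.064,  0.056],
       [-0.083, -0.624,  0.777],
       [-0.014, -0.779, -0.627]]), array([ 0.542, -0.611,  0.551]))
[1.164 0.564 0.653]
[[-0.001  0.958  0.287 -0.079]
 [-0.    -0.287  0.958 -0.161]
 [ 1.     0.001  0.    -0.   ]
 [ 0.     0.     0.     1.   ]] {'time': 0.9, 'q': array([-1.315,  0.527,  1.433,  0.   ,  1.181, -0.178]), 'joint_velocities': array([ 0.   , -0.002,  0.001,  0.002, -0.001,  0.001]), 'joint_torque': array([  0.   , -43.999, -17.699,   0.063,   0.05 ,  -0.   ]), 'position': array([ 0.263, -0.567,  0.223]), 'tool_rot': array([ 0.152, -0.69 ,  0.69 , -0.153]), 'ft_force': array([ 0.979,  0.254, -0.592]), 'moment': array([ 0.085, -0.026,  0.006]), 'grip_width': 0.08696180301839967}
```

View pics/both.png

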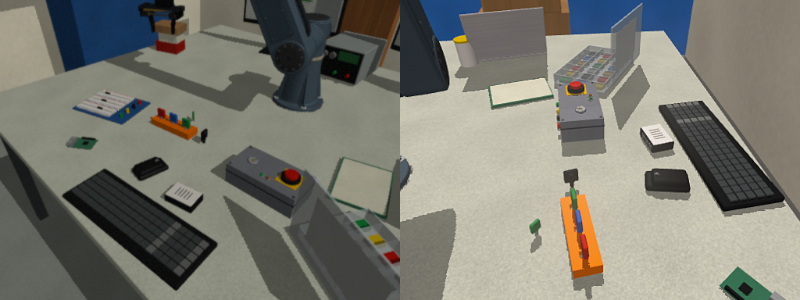

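View pics/c1.png

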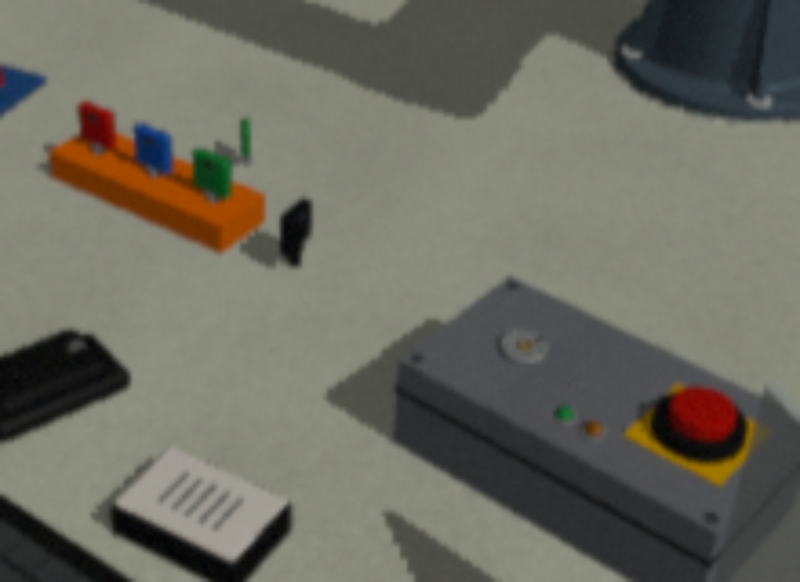

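The green key in the stand (scene px ≈(238,157), side ≈(223,260)) is full size and sits at the stand's +y end. The rivals are a thin small green key off the stand (scene ≈(247,148), side ≈(177,292)) and a black one (scene ≈(261,173)). So the target is the stand one, at world ≈(0.52,-0.147). The lock is at ≈(0.544,0.173).

```bash
cat >> h.py <<'E'
def go(pos,yaw,open_=None):
    """target TCP pos, yaw of jaw axis (tool z) in world; tool y down. prints shift mm, rotvec deg in tool axes"""
    o=get_obs(); R0=R.from_quat(o['tool_rot']).as_matrix()
    z=np.array([np.cos(yaw),np.sin(yaw),0]); y=np.array([0,0,-1.]); x=np.cross(y,z)
    R1=np.c_[x,y,z]; s=R0.T@(np.array(pos)-o['position'])*1000
    rv=np.degrees(R.from_matrix(R0.T@R1).as_rotvec()); print('shift',np.round(s,1),'rv',np.round(rv,2),'rows',np.linalg.norm(s)/50,np.linalg.norm(rv)/8.59)
E
python3 - <<'E'
from h import *
o=get_obs(); print(np.round(R.from_quat(o['tool_rot']).as_matrix(),3))
for yaw in (.15,.15+np.pi): go([.522,-.147,.19],yaw)
E
```

```text
[[-0.907  0.     0.421]
 [-0.421 -0.    -0.907]
 [-0.    -1.     0.   ]]
shift [-411.5   32.6 -271.8] rv [ -0.   -73.68  -0.  ] rows 9.883826602853242 8.577894825752873
shift [-411.5   32.6 -271.8] rv [  0.   106.32  -0.  ] rows 9.883826602853242 12.376703552012328
```

drive_tool:
  plan:
    - [-45,0,-30,0,-8,0,87]
    - [-90,0,-60,0,-16,0,70]
    - [-135,5,-90,0,-24,0,60]
    - [-180,10,-118,0,-32,0,60]
    - [-222,15,-146,0,-40,0,60]
    - [-264,20,-174,0,-48,0,60]
    - [-305,25,-202,0,-56,0,60]
    - [-345,30,-228,0,-64,0,60]
    - [-385,32,-254,0,-70,0,60]
    - [-411,32,-272,0,-73.7,0,60]

```text
time: 1.9
position: [0.5224, -0.1448, 0.1904]
tool_rot: [-0.537, 0.46, -0.46, 0.537]
ft_force: [1.0, -0.6, -0.0]
grip_width: 0.06
```

drive_tool:
  plan:
    - [0,0,0,0,0,0,60]
    - [0,0,0,0,0,0,60]
    - [0,0,0,0,0,0,60]

```text
time: 2.2
position: [0.5212, -0.1477, 0.1906]
tool_rot: [0.536, -0.461, 0.461, -0.536]
ft_force: [0.1, 0.5, -0.4]
grip_width: 0.0599
```

```bash
python3 - <<'E'
from h import *
np.set_printoptions(precision=4,suppress=True)
o=get_obs(); print(o['time'],o['position'],R.from_quat(o['tool_rot']).as_matrix().round(3),o['ft_force'])
im=camera('wrist'); cv2.imwrite('pics/w1.png',im)
for t,z in {'key_green':.012,'key_head':.048,'key_stand':0,'key_blue':.012,'key_red':.012}.items():
    print(t,[(round(d['conf'],2),np.round(d['location'],1),atz('wrist',d['location'],z)[:2]) for d in mark_of('wrist',t)[:4]])
E
```

```text
2.2 [ 0.5212 -0.1477  0.1906] [[ 0.149 -0.     0.989]
 [-0.989 -0.     0.149]
 [ 0.    -1.    -0.   ]] [ 0.0919  0.4821 -0.3882]
key_green [(0.79, array([256.3, 179. ]), array([ 0.5191, -0.1499])), (0.72, array([175.2, 204.4]), array([ 0.4385, -0.1897])), (0.64, array([263.3,  90.5]), array([ 0.513 , -0.0626])), (0.49, array([256., 233.]), array([ 0.5276, -0.2091]))]
key_head [(0.95, array([258.4, 190.8]), array([ 0.5217, -0.1523])), (0.77, array([170.6, 212.5]), array([ 0.4423, -0.1858])), (0.59, array([264.1,  93.7]), array([ 0.5137, -0.0659])), (0.15, array([256.1, 229.9]), array([ 0.5253, -0.1912]))]
key_stand [(0.77, array([257.4, 230.8]), array([ 0.5294, -0.2111]))]
key_blue [(0.9, array([257.7, 230.4]), array([ 0.529 , -0.2056]))]
key_red []
```

View pics/w1.png

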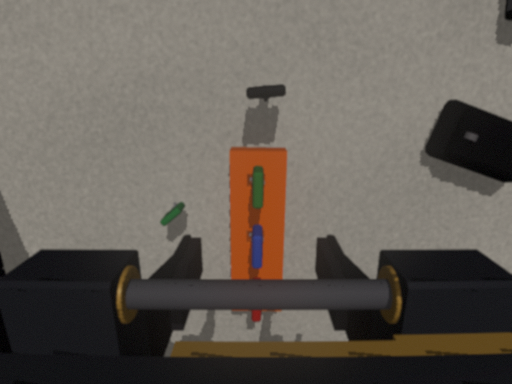

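The crop shows the green key upright in the stand at px (258,187), nib to the left (-x). The small green look-alike is at (172,213), the black one at (265,92) and the blue at (257,246). Next I measure yaw and head centre by colour.

```bash
python3 - <<'E'
from h import *
np.set_printoptions(precision=4,suppress=True)
im=cv2.imread('pics/w1.png'); h=cv2.cvtColor(im,cv2.COLOR_BGR2HSV)
org=cv2.inRange(h,(5,150,80),(18,255,255)); 
for nm,f in (('L',lambda r:r.min()),('R',lambda r:r.max())):
    P=[]
    for row in range(155,236,3):
        c=np.where(org[row,200:310])[0]+200
        P.append(atz('wrist',(f(c),row),.026)[:2])
    P=np.array(P); v=cv2.fitLine(P.astype(np.float32),cv2.DIST_HUBER,0,1e-4,1e-4).ravel(); 
    print(nm,v,'yaw',np.arctan2(-v[0]*np.sign(v[1]),abs(v[1])),P[0],P[-1])
def blob(lo,hi,x0,x1,y0,y1):
    m=cv2.inRange(h,lo,hi)[y0:y1,x0:x1]; r=cv2.minAreaRect(np.argwhere(m)[:,::-1].astype(np.float32)); p=np.argwhere(m); return p.min(0)+[y0,x0],p.max(0)+[y0,x0],(p.mean(0)+[y0,x0])[::-1]
for b in (blob((45,100,30),(80,255,255),235,285,155,215),blob((105,100,30),(130,255,255),235,285,215,275)):
    print(b, atz('wrist',b[2],.06))
for yaw in (.13,.15): 
  for c in ([.522,-.148],):
    from numpy import cos,sin
    P=[[c[0]+a*cos(yaw)-b*sin(yaw),c[1]+a*sin(yaw)+b*cos(yaw),.065] for a in(-.005,.005) for b in (-.017,.017)]
    print(yaw,proj('wrist',P))
E
```

```text
L [ 0.1403 -0.9901  0.4956 -0.1658] yaw 0.14078985 [ 0.4902 -0.1264] [ 0.5014 -0.2069]
R [ 0.1346 -0.9909  0.5478 -0.1501] yaw 0.13497372 [ 0.5438 -0.1184] [ 0.5547 -0.1989]
(array([168, 253]), array([206, 262]), array([257.5354, 186.8708])) [ 0.5201 -0.1452  0.06  ]
(array([226, 253]), array([267, 261]), array([256.8728, 246.711 ])) [ 0.528  -0.2027  0.06  ]
0.13 [[253.2468 209.9528]
 [253.8189 172.6384]
 [264.4438 210.1546]
 [265.3867 172.8538]]
0.15 [[253.6271 210.0623]
 [253.4249 172.7483]
 [264.826  210.0516]
 [264.9951 172.737 ]]
```

```bash
python3 - <<'E'
from h import *
go([.5201,-.145,.033],.138)
E
```

```text
shift [ -3.2 157.6  -0.6] rv [0.   0.59 0.  ] rows 3.152697805042303 0.06880317260739147
```

drive_tool:
  plan:
    - [-3,40,-0.6,0,0.6,0,45]
    - [-3.2,80,-0.6,0,0.6,0,40]
    - [-3.2,110,-0.6,0,0.6,0,40]
    - [-3.2,135,-0.6,0,0.6,0,40]
    - [-3.2,150,-0.6,0,0.6,0,40]
    - [-3.2,157.5,-0.6,0,0.6,0,40]
    - [-3.2,157.5,-0.6,0,0.6,0,40]

```text
time: 3.2
position: [0.5199, -0.1441, 0.0322]
tool_rot: [0.534, -0.465, 0.463, -0.533]
ft_force: [-0.1, 0.6, 0.2]
grip_width: 0.0402
```

drive_tool:
  plan:
    - [0,0,0,0,0,0,20]
    - [0,0,0,0,0,0,12]
    - [0,0,0,0,0,0,8]
    - [0,0,0,0,0,0,5]
    - [0,0,0,0,0,0,5]
    - [0,0,0,0,0,0,5]
  newtons: 10

```text
time: 3.8
position: [0.5207, -0.144, 0.0335]
tool_rot: [-0.534, 0.464, -0.464, 0.534]
ft_force: [-0.0, 0.5, 2.6]
grip_width: 0.0102
```

```bash
python3 - <<'E'
from h import *
np.set_printoptions(precision=4,suppress=True)
o=get_obs(); print(o['time'],o['position'],o['ft_force'],o['moment'],o['grip_width'])
a=camera('side'); cv2.imwrite('pics/s2.png',a)
cv2.imwrite('pics/s2c.png',cv2.resize(a[200:360,150:300],(560,597),interpolation=cv2.INTER_CUBIC))
E
```

```text
3.8 [ 0.5207 -0.144   0.0335] [-0.0495  0.4717  2.5681] [ 0.0072 -0.0939  0.0216] 0.010199351836622312
```

View pics/s2c.png

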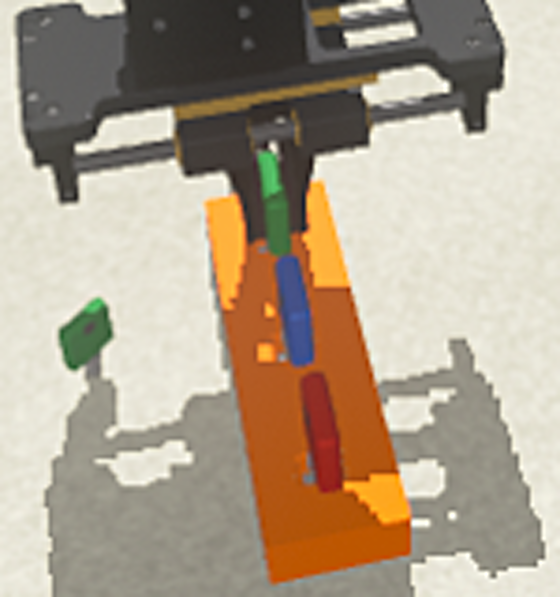

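drive_tool:
  plan:
    - [0,0,0,0,0,0,5]
    - [0,0,0,0,0,0,5]
    - [0,-4,0,0,0,0,5]
    - [0,-12,0,0,0,0,5]
    - [0,-25,0,0,0,0,5]
    - [0,-45,0,0,0,0,5]
    - [0,-75,0,0,0,0,5]
    - [0,-110,0,0,0,0,5]
    - [0,-120,0,0,0,0,5]
    - [0,-120,0,0,0,0,5]
  newtons: 45

```text
time: 4.85
position: [0.5215, -0.1445, 0.1553]
tool_rot: [-0.533, 0.462, -0.466, 0.534]
ft_force: [-0.3, -0.6, -0.9]
grip_width: 0.0096
```

```bash
python3 - <<'E'
from h import *
np.set_printoptions(precision=4,suppress=True)
o=get_obs(); print(o['position'],o['ft_force'],o['grip_width'])
go([.544,.093,.154],.138);go([.544,.093,.154],.0)
E
```

```text
[ 0.5215 -0.1445  0.1553] [-0.2636 -0.5564 -0.8742] 0.009614290552636236
shift [-232.     0.9   55.4] rv [-0.23  0.11  0.16] rows 4.770337500751597 0.03546039603505086
shift [-232.     0.9   55.4] rv [-0.24  8.02  0.15] rows 4.770337500751597 0.9342384106486571
```

drive_tool:
  plan:
    - [-25,0,6,0,1,0,5]
    - [-65,0,16,0,2,0,5]
    - [-110,0,26,0,4,0,5]
    - [-155,0,37,0,6,0,5]
    - [-195,0,47,0,8,0,5]
    - [-220,0,53,0,8,0,5]
    - [-232,0,55,0,8,0,5]
    - [-232,0,55,0,8,0,5]
    - [-232,0,55,0,8,0,5]

```text
time: 5.75
position: [0.542, 0.0926, 0.1523]
tool_rot: [0.501, -0.5, 0.5, -0.499]
ft_force: [-0.2, 0.1, -0.7]
grip_width: 0.0096
```

```bash
python3 - <<'E'
from h import *
np.set_printoptions(precision=4,suppress=True)
o=get_obs(); print(o['time'],o['position'],R.from_quat(o['tool_rot']).as_matrix().round(4),o['ft_force'])
im=camera('wrist'); cv2.imwrite('pics/w2.png',im)
for t,z in {'lock_face':.075,'lock_front':.075,'key_head':o['position'][2]+.015,'power_box':0}.items():
    print(t,[(round(d['conf'],2),np.round(d['location'],1),atz('wrist',d['location'],z)[:2]) for d in mark_of('wrist',t)[:4]])
r=mark_of('wrist','lock_face')[0]['location']; c,w=int(r[0]),int(r[1])
np.save('lockpx.npy',r)
cr=im[max(0,w-30):w+30,c-30:c+30]; print(c,w)
cv2.imwrite('pics/w2c.png',np.hstack([cv2.resize(im[60:360,106:406],(400,400)),cv2.resize(cr,(400,400),interpolation=cv2.INTER_CUBIC)]))
E
```

```text
5.75 [0.542  0.0926 0.1523] [[ 0.0002 -0.0016  1.    ]
 [-1.     -0.0006  0.0002]
 [ 0.0006 -1.     -0.0016]] [-0.2434  0.1373 -0.6723]
lock_face [(0.71, array([267.5, 101.5]), array([0.5487, 0.1688]))]
lock_front [(0.9, array([247.6, 104.8]), array([0.5353, 0.1666]))]
key_head [(0.7, array([230.1, 346. ]), array([0.5278, 0.0467])), (0.66, array([260.5, 274.7]), array([0.5438, 0.0889])), (0.29, array([256.8, 246.6]), array([0.542 , 0.1038]))]
power_box [(0.83, array([263.4,  28.8]), array([0.5471, 0.2282]))]
267 101
```

View pics/w2c.png

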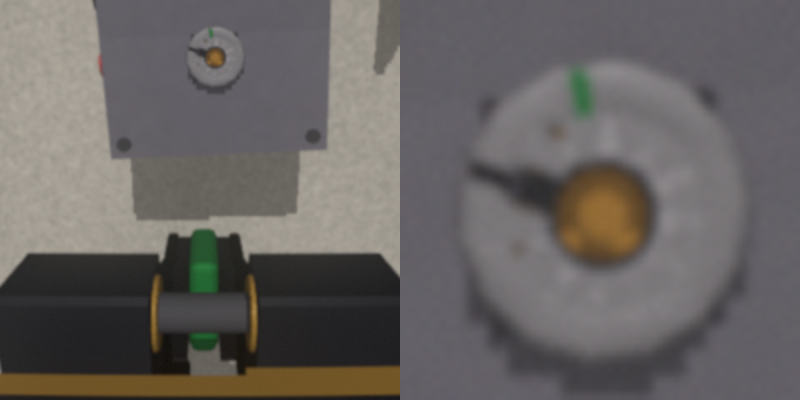

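```bash
python3 - <<'E'
from h import *
np.set_printoptions(precision=4,suppress=True)
o=get_obs(); p=o['position']; Rm=R.from_quat(o['tool_rot']).as_matrix()
im=cv2.imread('pics/w2.png'); h=cv2.cvtColor(im,cv2.COLOR_BGR2HSV)
roi=h[70:135,235:300]
br=cv2.inRange(roi,(8,90,60),(25,255,255)); q=np.argwhere(br); cb=q.mean(0)[::-1]+[235,70]; print('bore',cb,q.min(0)+[70,235],q.max(0)+[70,235],atz('wrist',cb,.062),atz('wrist',cb,.075))
bz=cv2.inRange(roi,(0,0,105),(180,60,255)); cn=max(cv2.findContours(bz,0,1)[0],key=cv2.contourArea); (cx,cy),rad=cv2.minEnclosingCircle(cn); el=cv2.fitEllipse(cv2.convexHull(cn))
print('bezel',cx+235,cy+70,rad,el, atz('wrist',(el[0][0]+235,el[0][1]+70),.075))
g=cv2.inRange(roi,(45,90,40),(80,255,255)); gp=np.argwhere(g).mean(0)[::-1]+[235,70]
dk=cv2.inRange(roi,(0,0,0),(180,255,75)); yy,xx=np.nonzero(dk); X=xx+235;Y=yy+70; d=np.hypot(X-cb[0],Y-cb[1]); k=(d>7.5)&(d<18)&(X<cb[0])&(Y<cb[1]+2)
c=atz('wrist',cb,.075)
bt=atz('wrist',(X[k].mean(),Y[k].mean()),.075)-c; gt=atz('wrist',gp,.075)-c
print('tick',k.sum(),bt,np.degrees(np.arctan2(bt[1],bt[0])),'green',gt,np.degrees(np.arctan2(gt[1],gt[0])))
gr=cv2.inRange(h[215:345,230:290],(45,90,30),(80,255,255)); q=np.argwhere(gr)+[215,230]; print('head px',q.min(0),q.max(0),[ (r,q[q[:,0]==r][:,1].min(),q[q[:,0]==r][:,1].max()) for r in (235,245,255,265,315)if (q[:,0]==r).any()])
for dz in (.0315,-.0025):
  P=[p+Rm@[a,-dz,b] for a in (-.017,.017) for b in (-.005,.005)]; print(dz,proj('wrist',P))
E
```

```text
bore [266.8667 102.7133] [ 96 261] [109 273] [0.5489 0.1682 0.062 ] [0.5486 0.1684 0.075 ]
bezel 266.80137062072754 101.03424644470215 22.143766403198242 ((31.99918556213379, 30.97364616394043), (42.18769454956055, 44.166656494140625), 10.634600639343262) [0.5487 0.1696 0.075 ]
tick 41 [-0.0074  0.0026  0.    ] 160.94894904479347 green [-0.0022  0.012  -0.    ] 100.58130625109233
head px [233 247] [321 270] [(235, np.int64(251), np.int64(265)), (245, np.int64(249), np.int64(268)), (255, np.int64(248), np.int64(269)), (265, np.int64(248), np.int64(269)), (315, np.int64(249), np.int64(268))]
0.0315 [[246.1018 252.2578]
 [269.9231 252.273 ]
 [246.9018 320.8761]
 [269.0915 320.8901]]
-0.0025 [[248.4118 223.4192]
 [267.8029 223.4316]
 [248.9273 281.7441]
 [267.2495 281.7556]]
```

```bash
python3 - <<'E'
from h import *
for i in range(4):
    camera('side'); print(get_obs()['position'].round(5),get_obs()['ft_force'].round(2))
go([.5485,.1687,.1115],-.337)
E
```

```text
[0.54261 0.09259 0.15311] [-0.35 -0.47 -0.78]
[0.54261 0.09279 0.15311] [-0.63 -0.18 -0.29]
[0.5426  0.09296 0.15314] [ 0.2  -0.4   0.11]
[0.54258 0.09313 0.15314] [ 0.31 -0.37  0.17]
shift [-75.6  41.6   5.9] rv [-1.000e-02  1.929e+01 -0.000e+00] rows 1.7297200030655049 2.2451628775832235
```

drive_tool:
  plan:
    - [-20,0,2,0,6,0,5]
    - [-50,5,4,0,13,0,5]
    - [-70,20,6,0,19.3,0,5]
    - [-75.6,36,6,0,19.3,0,5]
    - [-75.6,41.6,5.9,0,19.3,0,5]
    - [-75.6,41.6,5.9,0,19.3,0,5]
    - [-75.6,41.6,5.9,0,19.3,0,5]
    - [-75.6,41.6,5.9,0,19.3,0,5]
    - [-75.6,41.6,5.9,0,19.3,0,5]

```text
time: 7.15
position: [0.549, 0.1686, 0.1122]
tool_rot: [0.409, -0.577, 0.577, -0.409]
ft_force: [-0.0, -0.5, -0.3]
grip_width: 0.0097
```

```bash
python3 - <<'E'
from h import *
for i in range(2):
    camera('side'); o=get_obs(); print(o['time'],o['position'].round(5),o['ft_force'].round(2))
im=camera('side'); cv2.imwrite('pics/s3.png',im)
# expected tip and lock in side
p=proj('side',[[.5485,.1687,.075],o['position']-[0,0,.0215]]).round(1);print(p)
go([.5485,.1687,.1115],-.337)
c=p.mean(0).astype(int); A=cv2.resize(im[c[1]-35:c[1]+25,c[0]-30:c[0]+30],(400,400),interpolation=cv2.INTER_CUBIC)
im=camera('scene'); p=proj('scene',[[.5485,.1687,.075],o['position']-[0,0,.0215]]).round(1);print(p)
c=p.mean(0).astype(int); B=cv2.resize(im[c[1]-35:c[1]+25,c[0]-30:c[0]+30],(400,400),interpolation=cv2.INTER_CUBIC)
cv2.imwrite('pics/s3c.png',np.hstack([A,B]))
E
```

```text
7.2 [0.5489  0.1687  0.11213] [ 1.26 -0.51 -0.32]
7.25 [0.54879 0.16876 0.11201] [0.11 0.01 0.23]
[[230.3 139.1]
 [230.1 132.9]]
shift [ 0.2  0.4 -0.1] rv [-0.04 -0.   -0.02] rows 0.009189899616268338 0.00522822554342143
[[323.8 204.4]
 [324.4 199.1]]
```

View pics/s3c.png

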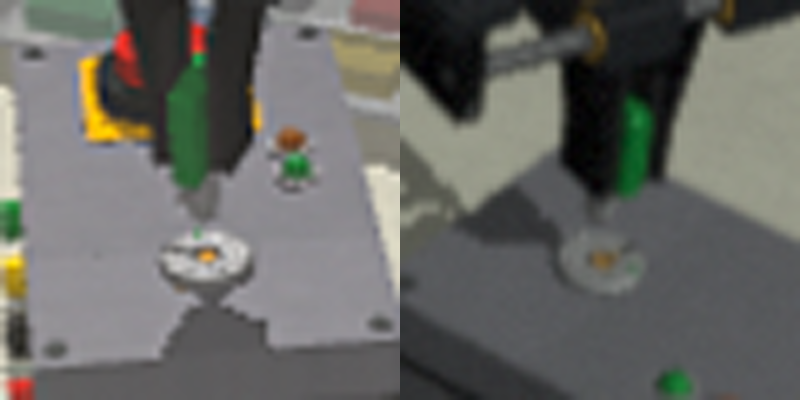

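The key (nib to the left) hangs over the bore in both views. I lower it gently.

drive_tool:
  plan:
    - [0.1,4,0,0,0,0,5]
    - [0.2,8,0,0,0,0,5]
    - [0.2,11,0,0,0,0,5]
    - [0.2,13,0,0,0,0,5]
    - [0.2,15,0,0,0,0,5]
    - [0.2,16.5,0,0,0,0,5]
    - [0.2,18,0,0,0,0,5]
    - [0.2,18,0,0,0,0,5]

```text
time: 8.15
position: [0.5488, 0.1694, 0.094]
tool_rot: [-0.409, 0.577, -0.577, 0.41]
ft_force: [-0.7, 1.8, 3.3]
grip_width: 0.0098
```

```bash
cat >> h.py <<'E'
def st():
    o=get_obs(); Rm=R.from_quat(o['tool_rot']).as_matrix(); z=Rm[:,2]
    print(round(o['time'],2),'pos',(o['position']*1e3).round(2),'tipz',round(o['position'][2]*1e3-21.5,2),'yaw',np.degrees(np.arctan2(z[1],z[0])).round(2),'tilt',np.degrees(Rm[:2,1]).round(2),'F',o['ft_force'].round(1),'Ftool',(Rm.T@o['ft_force']).round(1),'M',o['moment'].round(3),'w',round(o['grip_width']*1e3,2))
E
python3 -c "
from h import *
st()"
```

```text
8.15 pos [548.79 169.41  93.98] tipz 72.48 yaw -19.31 tilt [0.07 0.06] F [-0.7  1.8  3.3] Ftool [-1.5 -3.3 -1.2] M [0.389 0.051 0.001] w 9.78
```

drive_tool:
  plan:
    - [-0.5,0,-0.2,0,0,0,5]
    - [-1,1,-0.4,0,0,0,5]
    - [-1,2,-0.4,0,0,0,5]
    - [-1,2.5,-0.4,0,0,0,5]
    - [-1,2.5,-0.4,0,0,0,5]

```text
time: 8.65
position: [0.549, 0.1708, 0.091]
tool_rot: [-0.408, 0.577, -0.577, 0.41]
ft_force: [0.9, 4.9, 2.9]
grip_width: 0.0098
```

```bash
python3 -c "
from h import *
st();camera('side');st()"
```

```text
8.65 pos [548.97 170.82  91.05] tipz 69.55 yaw -19.32 tilt [0.1  0.09] F [0.9 4.9 2.9] Ftool [-4.9 -2.9 -0.8] M [ 1.023 -0.25  -0.015] w 9.81
8.7 pos [548.96 170.81  91.04] tipz 69.54 yaw -19.32 tilt [0.09 0.09] F [1.2 4.3 3.6] Ftool [-4.4 -3.6 -0.3] M [ 1.029 -0.319  0.029] w 9.32
```

drive_tool:
  plan:
    - [-0.7,0,0,0,0,0,5]
    - [-1.4,0,0,0,0,0,5]
    - [-1.4,0,0,0,0,0,5]
    - [-1.4,0,0,0,0,0,5]

```text
time: 9.1
position: [0.5488, 0.1711, 0.0907]
tool_rot: [0.409, -0.577, 0.577, -0.409]
ft_force: [0.9, 3.1, 1.1]
grip_width: 0.0098
```

```bash
python3 -c "
from h import *
st();camera('side');st()"
```

```text
9.1 pos [548.82 171.14  90.69] tipz 69.19 yaw -19.29 tilt [-0.   -0.01] F [0.9 3.1 1.1] Ftool [-3.2 -1.1 -0.2] M [ 0.488 -0.378  0.036] w 9.8
9.15 pos [548.85 171.15  90.73] tipz 69.23 yaw -19.29 tilt [ 0.   -0.01] F [1.4 2.4 0.1] Ftool [-2.8 -0.1  0.5] M [ 0.45  -0.374  0.041] w 9.62
```

drive_tool:
  plan:
    - [-0.7,0.5,0,0,0,0,5]
    - [-0.8,1,0,0,0,0,5]
    - [-0.8,2,0,0,0,0,5]
    - [-0.8,2,0,0,0,0,5]

```text
time: 9.55
position: [0.5488, 0.1714, 0.0889]
tool_rot: [0.41, -0.576, 0.577, -0.409]
ft_force: [0.2, -1.8, 2.1]
grip_width: 0.0097
```

```bash
python3 -c "
from h import *
st();camera('side');st()"
```

```text
9.55 pos [548.8  171.43  88.85] tipz 67.35 yaw -19.27 tilt [-0.03 -0.05] F [ 0.2 -1.8  2.1] Ftool [ 1.7 -2.1  0.8] M [-0.208 -0.228 -0.043] w 9.7
9.6 pos [548.82 171.46  88.86] tipz 67.36 yaw -19.27 tilt [-0.03 -0.05] F [ 0.6 -1.3  2.2] Ftool [ 1.  -2.2  1. ] M [-0.341 -0.156 -0.024] w 9.97
```

The nib is in the notch, 7.6 mm down with 2 N from the pins. On down.

drive_tool:
  plan:
    - [0.2,1,0,0,0,0,5]
    - [0.2,2,0,0,0,0,5]
    - [0.2,3,0,0,0,0,5]
    - [0.2,4,0,0,0,0,5]
    - [0.2,4.5,0,0,0,0,5]
    - [0.2,4.5,0,0,0,0,5]

```text
time: 10.2
position: [0.5489, 0.1716, 0.0844]
tool_rot: [0.409, -0.577, 0.577, -0.409]
ft_force: [-0.9, -3.0, 4.2]
grip_width: 0.0099
```

```bash
python3 -c "
from h import *
st();camera('side');st()"
```

```text
10.2 pos [548.87 171.61  84.42] tipz 62.92 yaw -19.28 tilt [-0.02 -0.03] F [-0.9 -3.   4.2] Ftool [ 3.1 -4.2  0.2] M [-0.605 -0.034  0.006] w 9.91
10.25 pos [548.83 171.63  84.43] tipz 62.93 yaw -19.27 tilt [-0.02 -0.02] F [-0.2 -2.9  4.1] Ftool [ 2.8 -4.1  0.8] M [-0.716 -0.008 -0.043] w 9.47
```

drive_tool:
  plan:
    - [0.4,0.5,0,0,0,0,5]
    - [0.6,1,0,0,0,0,5]
    - [0.6,1.5,0,0,0,0,5]
    - [0.6,2,0,0,0,0,5]
    - [0.6,2,0,0,0,0,5]

```text
time: 10.75
position: [0.5489, 0.1715, 0.0833]
tool_rot: [0.409, -0.577, 0.577, -0.409]
ft_force: [-1.1, -1.9, 9.6]
grip_width: 0.0101
```

```bash
python3 -c "
from h import *
st();camera('side');st()"
```

```text
10.75 pos [548.93 171.51  83.34] tipz 61.84 yaw -19.29 tilt [0.03 0.02] F [-1.1 -1.9  9.6] Ftool [ 2.1 -9.6 -0.5] M [-0.487  0.168  0.003] w 10.11
10.8 pos [548.9  171.5   83.33] tipz 61.83 yaw -19.29 tilt [0.03 0.02] F [-1.2 -2.4  9.9] Ftool [ 2.7 -9.9 -0.3] M [-0.447  0.175 -0.036] w 9.31
```

Bottomed: 10 N and tip at 62 mm as it should be. Now I turn clockwise.

drive_tool:
  plan:
    - [0.3,0,0,0,2,0,5]
    - [0.4,0,0,0,5,0,5]
    - [0.4,0,0,0,8,0,5]
    - [0.4,0,0,0,11,0,5]
    - [0.4,0,0,0,14,0,5]
    - [0.4,0,0,0,17,0,5]
    - [0.4,0,0,0,20,0,5]
    - [0.4,0,0,0,22,0,5]
    - [0.4,0,0,0,23,0,5]
    - [0.4,0,0,0,23,0,5]

```text
time: 11.8
position: [0.5499, 0.1708, 0.0834]
tool_rot: [0.285, -0.646, 0.647, -0.287]
ft_force: [0.3, -3.0, 7.1]
grip_width: 0.0096
```

```bash
python3 -c "
from h import *
st();camera('side');st()"
```

```text
11.8 pos [549.85 170.84  83.4 ] tipz 61.9 yaw -42.28 tilt [ 0.16 -0.  ] F [ 0.3 -3.   7.1] Ftool [ 2.  -7.1  2.2] M [-0.61  -0.064  0.041] w 9.6
11.85 pos [549.86 170.88  83.4 ] tipz 61.9 yaw -42.27 tilt [ 0.17 -0.  ] F [-0.3 -2.2  8. ] Ftool [ 1.8 -8.   1.3] M [-0.583 -0.052  0.028] w 9.77
```

drive_tool:
  plan:
    - [0.2,0,0.2,0,3,0,5]
    - [0.4,0,0.3,0,6,0,5]
    - [0.4,0,0.3,0,9,0,5]
    - [0.4,0,0.3,0,12,0,5]
    - [0.4,0,0.3,0,15,0,5]
    - [0.4,0,0.3,0,18,0,5]
    - [0.4,0,0.3,0,21,0,5]
    - [0.4,0,0.3,0,23,0,5]
    - [0.4,0,0.3,0,24,0,5]
    - [0.4,0,0.3,0,24,0,5]

```text
time: 12.85
position: [0.5504, 0.1699, 0.0834]
tool_rot: [0.144, -0.691, 0.693, -0.147]
ft_force: [0.7, -4.3, 8.1]
grip_width: 0.0095
```

```bash
python3 -c "
from h import *
st();camera('side');st()"
```

```text
12.85 pos [550.41 169.89  83.42] tipz 61.92 yaw -66.26 tilt [ 0.23 -0.05] F [ 0.7 -4.3  8.1] Ftool [ 1.1 -8.1  4.3] M [-0.877 -0.22   0.01 ] w 9.53
12.9 pos [550.46 169.89  83.42] tipz 61.92 yaw -66.25 tilt [ 0.24 -0.05] F [ 0.5 -4.1  8.1] Ftool [ 1.2 -8.1  3.9] M [-0.885 -0.189  0.024] w 9.73
```

drive_tool:
  plan:
    - [0.2,0,0.3,0,3,0,5]
    - [0.3,0,0.6,0,6,0,5]
    - [0.3,0,0.8,0,9,0,5]
    - [0.3,0,0.8,0,12,0,5]
    - [0.3,0,0.8,0,14,0,5]
    - [0.3,0,0.8,0,14,0,5]
    - [0.3,0,0.8,0,14,0,5]

```text
time: 13.6
position: [0.5505, 0.1691, 0.0834]
tool_rot: [0.059, -0.704, 0.705, -0.062]
ft_force: [0.5, -4.7, 5.9]
grip_width: 0.0096
```

```bash
python3 -c "
from h import *
st()
for i in range(3): camera('scene');st()"
```

```text
13.6 pos [550.53 169.13  83.4 ] tipz 61.9 yaw -80.25 tilt [ 0.24 -0.03] F [ 0.5 -4.7  5.9] Ftool [ 0.3 -5.9  4.7] M [-0.776 -0.279  0.037] w 9.58
13.65 pos [550.53 169.14  83.4 ] tipz 61.9 yaw -80.25 tilt [ 0.24 -0.03] F [ 0.7 -3.8  6.7] Ftool [-0.1 -6.7  3.9] M [-0.784 -0.182  0.045] w 9.7
13.7 pos [550.53 169.13  83.42] tipz 61.92 yaw -80.25 tilt [ 0.24 -0.04] F [ 0.7 -3.2  6.8] Ftool [-0.1 -6.8  3.3] M [-0.767 -0.218  0.082] w 9.51
13.75 pos [550.53 169.15  83.41] tipz 61.91 yaw -80.25 tilt [ 0.24 -0.03] F [ 0.8 -3.5  7.9] Ftool [-0.3 -7.9  3.6] M [-0.742 -0.198  0.048] w 9.62
```

drive_tool:
  plan:
    - [0,0,0.3,0,1,0,5]
    - [0,0,0.5,0,2,0,5]
    - [0,0,0.5,0,3,0,5]
    - [0,0,0.5,0,3,0,5]
    - [0,0,0.5,0,3,0,5]

```text
time: 14.25
position: [0.5506, 0.1689, 0.0834]
tool_rot: [0.04, -0.706, 0.706, -0.043]
ft_force: [0.7, -3.4, 6.8]
grip_width: 0.0094
```

```bash
cat >> h.py <<'E'
def mz(n=4):
    a=[]
    for i in range(n): o=get_obs(); a.append(np.r_[o['moment'][2],o['joint_torque'][5],o['ft_force']]); camera('side')
    st(); print('mean Mz,tq6,F',np.mean(a,0).round(3),'sd',np.std(a,0).round(3)[:2])
E
python3 -c "
from h import *
mz()"
```

```text
14.45 pos [550.56 168.91  83.42] tipz 61.92 yaw -83.27 tilt [ 0.24 -0.01] F [ 1.  -3.3  8.1] Ftool [-0.6 -8.1  3.4] M [-0.635 -0.157  0.044] w 9.62
mean Mz,tq6,F [ 0.04   0.052  0.951 -3.193  7.004] sd [0.011 0.001]
```

drive_tool:
  plan:
    - [0,0,0.1,0,0.5,0,5]
    - [0,0,0.2,0,1,0,5]
    - [0,0,0.2,0,1,0,5]

```text
time: 14.75
position: [0.5506, 0.1688, 0.0834]
tool_rot: [0.034, -0.706, 0.706, -0.037]
ft_force: [1.0, -2.7, 7.3]
grip_width: 0.0095
```

```bash
python3 -c "
from h import *
mz()"
```

```text
14.95 pos [550.56 168.84  83.42] tipz 61.92 yaw -84.27 tilt [0.24 0.  ] F [ 1.9 -2.4  7.3] Ftool [-1.6 -7.3  2.6] M [-0.564 -0.178  0.068] w 9.84
mean Mz,tq6,F [ 0.047  0.059  1.159 -2.62   7.552] sd [0.029 0.01 ]
```

drive_tool:
  plan:
    - [0,0,0.1,0,0.5,0,5]
    - [0,0,0.2,0,1,0,5]
    - [0,0,0.2,0,1,0,5]

```text
time: 15.25
position: [0.5506, 0.1688, 0.0834]
tool_rot: [-0.028, 0.707, -0.706, 0.031]
ft_force: [1.2, -2.2, 7.0]
grip_width: 0.0097
```

```bash
python3 -c "
from h import *
mz(3)"
```

```text
15.4 pos [550.56 168.76  83.44] tipz 61.94 yaw -85.27 tilt [0.24 0.02] F [ 1.2 -2.4  7.7] Ftool [-1.  -7.7  2.5] M [-0.446 -0.153  0.053] w 9.36
mean Mz,tq6,F [ 0.07   0.06   0.784 -2.532  7.151] sd [0.029 0.011]
```

drive_tool:
  plan:
    - [0,0,0.1,0,0.5,0,5]
    - [0,0,0.1,0,1,0,5]
    - [0,0,0.1,0,1,0,5]

```text
time: 15.7
position: [0.5506, 0.1687, 0.0834]
tool_rot: [-0.021, 0.707, -0.707, 0.024]
ft_force: [1.1, -3.4, 6.9]
grip_width: 0.0095
```

```bash
python3 -c "
from h import *
mz(3)"
```

```text
15.85 pos [550.56 168.69  83.39] tipz 61.89 yaw -86.28 tilt [0.23 0.02] F [ 0.9 -2.7  7. ] Ftool [-0.7 -7.   2.8] M [-0.433 -0.168  0.041] w 9.61
mean Mz,tq6,F [ 0.017  0.061  1.188 -2.822  7.275] sd [0.003 0.011]
```

drive_tool:
  plan:
    - [0,0,0.1,0,0.5,0,5]
    - [0,0,0.1,0,1,0,5]
    - [0,0,0.1,0,1,0,5]

```text
time: 16.15
position: [0.5506, 0.1686, 0.0834]
tool_rot: [-0.015, 0.707, -0.707, 0.018]
ft_force: [1.4, -2.1, 8.1]
grip_width: 0.0097
```

```bash
python3 -c "
from h import *
mz(3)"
```

```text
16.3 pos [550.57 168.64  83.43] tipz 61.93 yaw -87.28 tilt [0.24 0.02] F [ 1.3 -1.8  7.5] Ftool [-1.3 -7.5  1.9] M [-0.396 -0.178  0.073] w 9.68
mean Mz,tq6,F [ 0.024  0.06   1.264 -2.155  7.491] sd [0.032 0.011]
```

drive_tool:
  plan:
    - [0,0,0.1,0,0.5,0,5]
    - [0,0,0.1,0,1,0,5]
    - [0,0,0.1,0,1,0,5]

```text
time: 16.6
position: [0.5505, 0.1686, 0.0834]
tool_rot: [-0.009, 0.707, -0.707, 0.012]
ft_force: [1.6, -2.7, 7.1]
grip_width: 0.0095
```

```bash
python3 -c "
from h import *
mz(3)"
```

```text
16.75 pos [550.55 168.6   83.42] tipz 61.92 yaw -88.28 tilt [0.24 0.03] F [ 1.3 -1.6  6.8] Ftool [-1.3 -6.8  1.6] M [-0.357 -0.149  0.016] w 9.61
mean Mz,tq6,F [ 0.066  0.059  1.562 -2.208  7.113] sd [0.012 0.011]
```

drive_tool:
  plan:
    - [0,0,0.1,0,0.5,0,5]
    - [0,0,0.1,0,1,0,5]
    - [0,0,0.1,0,1,0,5]

```text
time: 17.05
position: [0.5506, 0.1685, 0.0834]
tool_rot: [-0.003, 0.707, -0.707, 0.006]
ft_force: [0.5, -1.9, 6.9]
grip_width: 0.0097
```

```bash
python3 -c "
from h import *
mz(3)"
```

```text
17.2 pos [550.59 168.53  83.43] tipz 61.93 yaw -89.28 tilt [0.24 0.03] F [ 0.8 -1.9  7.7] Ftool [-0.8 -7.7  1.9] M [-0.368 -0.147  0.105] w 9.88
mean Mz,tq6,F [ 0.069  0.059  0.889 -2.042  7.132] sd [0.013 0.011]
```

drive_tool:
  plan:
    - [0,0,0.1,0,0.5,0,5]
    - [0,0,0.1,0,1,0,5]
    - [0,0,0.1,0,1,0,5]

```text
time: 17.5
position: [0.5506, 0.1684, 0.0834]
tool_rot: [0.003, 0.707, -0.707, -0.0]
ft_force: [1.8, -1.9, 7.8]
grip_width: 0.0096
```

```bash
python3 -c "
from h import *
mz(4)"
```

```text
17.7 pos [550.6  168.46  83.42] tipz 61.92 yaw -90.28 tilt [0.24 0.04] F [ 1.  -2.3  6.7] Ftool [-1.1 -6.7  2.2] M [-0.352 -0.124  0.047] w 9.13
mean Mz,tq6,F [ 0.07   0.056  1.267 -1.862  7.857] sd [0.015 0.011]
```

drive_tool:
  plan:
    - [0,0,0.1,0,0.5,0,5]
    - [0,0,0.1,0,1,0,5]
    - [0,0,0.1,0,1,0,5]

```text
time: 18.0
position: [0.5505, 0.1684, 0.0834]
tool_rot: [0.009, 0.707, -0.707, -0.007]
ft_force: [0.9, -2.7, 6.6]
grip_width: 0.0097
```

```bash
python3 -c "
from h import *
mz(4)"
```

```text
18.2 pos [550.52 168.4   83.41] tipz 61.91 yaw -91.28 tilt [0.23 0.04] F [ 0.7 -1.7  7.3] Ftool [-0.8 -7.3  1.7] M [-0.383 -0.134  0.073] w 9.87
mean Mz,tq6,F [ 0.031  0.056  1.042 -1.812  6.915] sd [0.03  0.011]
```

drive_tool:
  plan:
    - [0,0,0.1,0,0.5,0,5]
    - [0,0,0.1,0,1,0,5]
    - [0,0,0.1,0,1,0,5]

```text
time: 18.5
position: [0.5505, 0.1683, 0.0834]
tool_rot: [0.016, 0.707, -0.707, -0.013]
ft_force: [0.4, -0.8, 7.3]
grip_width: 0.0098
```

```bash
python3 -c "
from h import *
mz(4)"
```

```text
18.7 pos [550.54 168.32  83.44] tipz 61.94 yaw -92.28 tilt [0.24 0.04] F [ 1.2 -2.4  7.3] Ftool [-1.3 -7.3  2.4] M [-0.319 -0.142  0.061] w 9.77
mean Mz,tq6,F [ 0.043  0.056  0.976 -1.291  7.541] sd [0.04  0.011]
```

drive_tool:
  plan:
    - [0,0,0.1,0,0.5,0,5]
    - [0,0,0.1,0,1,0,5]
    - [0,0,0.1,0,1,0,5]

```text
time: 19.0
position: [0.5505, 0.1682, 0.0834]
tool_rot: [0.022, 0.707, -0.707, -0.019]
ft_force: [0.5, -1.4, 6.7]
grip_width: 0.0101
```

```bash
python3 -c "
from h import *
mz(4)"
```

```text
19.2 pos [550.53 168.24  83.4 ] tipz 61.9 yaw -93.29 tilt [0.23 0.04] F [ 1.4 -1.6  7.3] Ftool [-1.6 -7.3  1.5] M [-0.286 -0.132  0.029] w 9.61
mean Mz,tq6,F [ 0.031  0.058  0.792 -1.377  7.19 ] sd [0.027 0.011]
```

drive_tool:
  plan:
    - [0,0,0.1,0,0.5,0,5]
    - [0,0,0.1,0,1,0,5]
    - [0,0,0.1,0,1,0,5]

```text
time: 19.5
position: [0.5505, 0.1682, 0.0834]
tool_rot: [0.028, 0.707, -0.706, -0.025]
ft_force: [1.7, -1.7, 7.3]
grip_width: 0.0097
```

```bash
python3 -c "
from h import *
for i in range(3): print(get_obs()['joint_torque'].round(4),get_obs()['moment'][2].round(3)); camera('scene')
mz(3)"
```

```text
[  0.9565 -39.0819  -9.5596   0.4303   0.1283   0.0834] 0.091
[  0.9595 -39.0831  -9.5596   0.4311   0.1283   0.0631] 0.069
[  0.9616 -39.082   -9.5597   0.4313   0.1282   0.0582] 0.059
19.8 pos [550.47 168.21  83.43] tipz 61.93 yaw -94.29 tilt [0.23 0.05] F [ 1.  -0.2  7.3] Ftool [-1.1 -7.3  0.2] M [-0.295 -0.11   0.052] w 9.73
mean Mz,tq6,F [ 0.042  0.057  1.19  -2.273  7.426] sd [0.01 0.  ]
```

drive_tool:
  plan:
    - [0,0,0.1,0,0.5,0,5]
    - [0,0,0.1,0,1,0,5]
    - [0,0,0.1,0,1,0,5]

```text
time: 20.1
position: [0.5504, 0.1681, 0.0834]
tool_rot: [0.034, 0.707, -0.706, -0.031]
ft_force: [0.8, -1.7, 6.3]
grip_width: 0.0095
```

```bash
python3 -c "
from h import *
camera('side');camera('side')
mz(3)"
```

```text
20.35 pos [550.42 168.11  83.43] tipz 61.93 yaw -95.28 tilt [0.23 0.05] F [ 1.2 -1.3  7.5] Ftool [-1.3 -7.5  1.2] M [-0.251 -0.109  0.091] w 9.78
mean Mz,tq6,F [ 0.076  0.066  0.453 -1.83   7.678] sd [0.035 0.   ]
```

drive_tool:
  plan:
    - [0,0,0,0,0.3,0,5]
    - [0,0,0,0,0.5,0,5]
    - [0,0,0,0,0.5,0,5]

```text
time: 20.65
position: [0.5504, 0.1681, 0.0834]
tool_rot: [0.037, 0.707, -0.706, -0.034]
ft_force: [0.9, -1.7, 6.9]
grip_width: 0.0098
```

```bash
python3 -c "
from h import *
camera('side');camera('side')
mz(3)"
```

```text
20.9 pos [550.4  168.07  83.41] tipz 61.91 yaw -95.78 tilt [0.22 0.04] F [ 0.7 -1.7  6.3] Ftool [-0.9 -6.3  1.6] M [-0.263 -0.135  0.051] w 9.43
mean Mz,tq6,F [ 0.058  0.072  1.104 -1.07   7.25 ] sd [0.023 0.   ]
```

drive_tool:
  plan:
    - [0,0,0,0,0.3,0,5]
    - [0,0,0,0,0.6,0,5]
    - [0,0,0,0,0.8,0,5]
    - [0,0,0,0,0.8,0,5]

```text
time: 21.3
position: [0.5503, 0.168, 0.0834]
tool_rot: [0.042, 0.706, -0.706, -0.039]
ft_force: [0.3, -1.5, 7.2]
grip_width: 0.0094
```

```bash
python3 -c "
from h import *
camera('side')
mz(3)"
```

```text
21.5 pos [550.35 168.02  83.41] tipz 61.91 yaw -96.58 tilt [0.21 0.04] F [ 1.  -2.1  7.5] Ftool [-1.3 -7.5  2. ] M [-0.264 -0.072  0.084] w 9.92
mean Mz,tq6,F [ 0.054  0.08   0.939 -2.025  7.541] sd [0.016 0.001]
```

The stop is met: the torque was flat at 0.057 N m, then ramped from about 75° of hand turn to 0.080, below forcing. Now I turn back.

drive_tool:
  plan:
    - [0,0,-0.3,0,-4,0,5]
    - [0,0,-0.6,0,-10,0,5]
    - [0,0,-1,0,-16,0,5]
    - [0,0,-1.4,0,-22,0,5]
    - [0.1,0,-1.9,0,-29,0,5]
    - [0.3,0,-2.2,0,-36,0,5]
    - [0.5,0,-2.5,0,-43,0,5]
    - [0.7,0,-2.7,0,-49,0,5]
    - [0.8,0,-2.8,0,-54,0,5]
    - [0.8,0,-2.8,0,-54,0,5]

```text
time: 22.5
position: [0.5504, 0.1717, 0.0834]
tool_rot: [-0.282, 0.647, -0.647, 0.286]
ft_force: [1.6, -0.1, 6.4]
grip_width: 0.0095
```

```bash
python3 -c "
from h import *
camera('side')
mz(3)"
```

```text
22.7 pos [550.43 171.74  83.46] tipz 61.96 yaw -42.64 tilt [0.29 0.13] F [1.7 1.4 6.4] Ftool [-2.2 -6.3  0.3] M [ 0.099 -0.354 -0.025] w 9.64
mean Mz,tq6,F [-0.022 -0.053  1.356  0.507  6.214] sd [0.015 0.026]
```

drive_tool:
  plan:
    - [0.1,0,-0.2,0,-4,0,5]
    - [0.2,0,-0.4,0,-8,0,5]
    - [0.4,0,-0.5,0,-12,0,5]
    - [0.5,0,-0.7,0,-16,0,5]
    - [0.6,0,-0.8,0,-19,0,5]
    - [0.6,0,-0.8,0,-21,0,5]
    - [0.6,0,-0.8,0,-21,0,5]
    - [0.6,0,-0.8,0,-21,0,5]

```text
time: 23.5
position: [0.549, 0.1724, 0.0834]
tool_rot: [-0.395, 0.585, -0.585, 0.399]
ft_force: [1.3, 2.6, 7.5]
grip_width: 0.0099
```

```bash
python3 -c "
from h import *
camera('side')
mz(3)"
```

```text
23.7 pos [549.   172.39  83.42] tipz 61.92 yaw -21.67 tilt [0.25 0.18] F [1.4 2.5 7.8] Ftool [-2.9 -7.7  0.4] M [ 0.439 -0.224 -0.059] w 9.98
mean Mz,tq6,F [-0.045 -0.037  1.263  2.809  6.569] sd [0.03 0.  ]
```

drive_tool:
  plan:
    - [0,0,0,0,-1,0,5]
    - [0,0,0,0,-2,0,5]
    - [0,0,0,0,-2,0,5]

```text
time: 24.0
position: [0.5489, 0.1724, 0.0834]
tool_rot: [-0.405, 0.578, -0.578, 0.409]
ft_force: [0.2, 2.3, 6.3]
grip_width: 0.0097
```

```bash
python3 -c "
from h import *
camera('side');camera('side')
mz(3)"
```

```text
24.25 pos [548.85 172.44  83.43] tipz 61.93 yaw -19.67 tilt [0.23 0.19] F [0.4 1.8 6.5] Ftool [-1.9 -6.5 -0.2] M [ 0.488 -0.142 -0.078] w 9.62
mean Mz,tq6,F [-0.076 -0.04   0.521  2.607  7.235] sd [0.016 0.001]
```

drive_tool:
  plan:
    - [0,0,0,0,-1,0,5]
    - [0,0,0,0,-2,0,5]
    - [0,0,0,0,-2,0,5]

```text
time: 24.55
position: [0.5487, 0.1725, 0.0834]
tool_rot: [-0.416, 0.571, -0.571, 0.419]
ft_force: [1.0, 2.4, 6.9]
grip_width: 0.0101
```

```bash
python3 -c "
from h import *
camera('side');camera('side')
mz(2)"
```

```text
24.75 pos [548.72 172.49  83.43] tipz 61.93 yaw -17.67 tilt [0.21 0.19] F [0.5 2.3 7.4] Ftool [-2.4 -7.4 -0.2] M [ 0.481 -0.131 -0.014] w 9.81
mean Mz,tq6,F [-0.017 -0.04   0.677  2.903  7.273] sd [0.01  0.001]
```

drive_tool:
  plan:
    - [0,0,0,0,-1,0,5]
    - [0,0,0,0,-2,0,5]
    - [0,0,0,0,-2,0,5]

```text
time: 25.05
position: [0.5486, 0.1725, 0.0834]
tool_rot: [-0.426, 0.564, -0.563, 0.429]
ft_force: [-0.1, 2.7, 7.3]
grip_width: 0.0094
```

```bash
python3 -c "
from h import *
camera('side');camera('side')
mz(2)"
```

```text
25.25 pos [548.58 172.51  83.39] tipz 61.89 yaw -15.67 tilt [0.2  0.19] F [0.5 3.1 7.4] Ftool [-3.1 -7.3 -0.3] M [ 0.493 -0.175 -0.025] w 9.54
mean Mz,tq6,F [-0.064 -0.041  0.394  3.629  7.369] sd [0.014 0.001]
```

drive_tool:
  plan:
    - [0,0,0,0,-1,0,5]
    - [0,0,0,0,-2,0,5]
    - [0,0,0,0,-2,0,5]

```text
time: 25.55
position: [0.5484, 0.1725, 0.0834]
tool_rot: [-0.435, 0.556, -0.556, 0.439]
ft_force: [0.4, 2.8, 7.8]
grip_width: 0.0101
```

```bash
python3 -c "
from h import *
camera('side');camera('side')
mz(2)"
```

```text
25.75 pos [548.43 172.53  83.42] tipz 61.92 yaw -13.67 tilt [0.18 0.19] F [-0.3  2.4  7.5] Ftool [-2.3 -7.5 -0.8] M [ 0.538 -0.075 -0.036] w 9.73
mean Mz,tq6,F [-0.053 -0.041 -0.237  3.242  7.54 ] sd [0.015 0.001]
```

drive_tool:
  plan:
    - [0,0,0,0,-1,0,5]
    - [0,0,0,0,-1.5,0,5]
    - [0,0,0,0,-1.5,0,5]

```text
time: 26.05
position: [0.5483, 0.1726, 0.0834]
tool_rot: [-0.443, 0.55, -0.55, 0.446]
ft_force: [-0.9, 2.7, 7.8]
grip_width: 0.0092
```

```bash
python3 -c "
from h import *
camera('side');camera('side')
mz(2)"
```

```text
26.25 pos [548.34 172.58  83.41] tipz 61.91 yaw -12.17 tilt [0.17 0.19] F [1.3 3.1 7.1] Ftool [-3.3 -7.   0.6] M [ 0.507 -0.015 -0.07 ] w 9.49
mean Mz,tq6,F [-0.045 -0.042 -0.24   3.272  7.832] sd [0.044 0.   ]
```

drive_tool:
  plan:
    - [0,0,0,0,-1,0,5]
    - [-0.3,0,0,0,-2.2,0,5]
    - [-0.3,0,0,0,-2.2,0,5]

```text
time: 26.55
position: [0.5482, 0.1726, 0.0834]
tool_rot: [-0.454, 0.542, -0.541, 0.456]
ft_force: [-0.8, 2.3, 7.7]
grip_width: 0.0097
```

```bash
python3 -c "
from h import *
camera('side');camera('side')
mz(2)"
```

```text
26.75 pos [548.21 172.61  83.4 ] tipz 61.9 yaw -9.97 tilt [0.14 0.17] F [-0.3  2.3  9.6] Ftool [-2.2 -9.6 -0.7] M [ 0.412  0.057 -0.019] w 9.65
mean Mz,tq6,F [-0.019 -0.044 -0.207  1.944  8.575] sd [0.011 0.001]
```

drive_tool:
  plan:
    - [0,0,0,0,-1,0,5]
    - [0,0,0,0,-2,0,5]
    - [0,0,0,0,-2,0,5]

```text
time: 27.05
position: [0.548, 0.1727, 0.0834]
tool_rot: [-0.463, 0.534, -0.533, 0.465]
ft_force: [-0.6, 2.7, 8.5]
grip_width: 0.01
```

```bash
python3 -c "
from h import *
camera('side');camera('side')
mz(2)"
```

```text
27.25 pos [548.05 172.66  83.41] tipz 61.91 yaw -7.97 tilt [0.13 0.17] F [-1.5  2.3  8.3] Ftool [-2.1 -8.3 -1.8] M [ 0.425 -0.014 -0.065] w 9.9
mean Mz,tq6,F [-0.049 -0.054 -0.557  2.265  8.302] sd [0.011 0.001]
```

drive_tool:
  plan:
    - [0,0,0,0,-1,0,5]
    - [0,0,0,0,-1.5,0,5]
    - [0,0,0,0,-1.5,0,5]

```text
time: 27.55
position: [0.548, 0.1727, 0.0834]
tool_rot: [-0.47, 0.528, -0.527, 0.472]
ft_force: [-0.6, 2.5, 8.5]
grip_width: 0.0097
```

```bash
python3 -c "
from h import *
camera('side');camera('side')
mz(2)"
```

```text
27.75 pos [548.03 172.71  83.37] tipz 61.87 yaw -6.47 tilt [0.12 0.18] F [-0.8  3.1  7.8] Ftool [-3.  -7.7 -1.1] M [ 0.509  0.048 -0.066] w 9.91
mean Mz,tq6,F [-0.067 -0.073 -0.538  2.256  7.365] sd [0.031 0.   ]
```

drive_tool:
  plan:
    - [0,0,0,0,4,0,5]
    - [0,0,0,0,8,0,5]
    - [0,0,0,0,12,0,5]
    - [0,0,0,0,14,0,5]
    - [0,0,0,0,14,0,5]
    - [0,0,0,0,14,0,5]

```text
time: 28.35
position: [0.5487, 0.1721, 0.0834]
tool_rot: [0.402, -0.581, 0.581, -0.405]
ft_force: [0.4, 1.0, 7.6]
grip_width: 0.0097
```

```bash
python3 -c "
from h import *
camera('side');camera('side')
mz(3)
o=get_obs();print(R.from_quat(o['tool_rot']).as_matrix().round(4))
go([.5489,.1715,o['position'][2]],np.radians(-20.5))"
```

```text
28.6 pos [548.77 172.14  83.42] tipz 61.92 yaw -20.43 tilt [0.21 0.12] F [0.5 0.9 6.9] Ftool [-1.1 -6.8  0.2] M [ 0.128 -0.147  0.006] w 9.52
mean Mz,tq6,F [0.042 0.009 0.136 0.975 7.62 ] sd [0.013 0.   ]
[[-0.3491  0.0036  0.9371]
 [-0.9371  0.0022 -0.3491]
 [-0.0033 -1.      0.0026]]
shift [ 0.6 -0.   0.3] rv [-0.15  0.07 -0.19] rows 0.013082740844069282 0.02919861989666666
```

drive_tool:
  plan:
    - [0,-1,0,0,0,0,5]
    - [0,-2,0,0,0,0,5]
    - [0,-3,0,0,0,0,5]
    - [0,-4.5,0,0,0,0,5]
    - [0,-6,0,0,0,0,5]
    - [0,-6,0,0,0,0,5]

```text
time: 29.2
position: [0.5483, 0.1715, 0.0886]
tool_rot: [0.403, -0.581, 0.581, -0.404]
ft_force: [3.7, 4.7, 1.9]
grip_width: 0.0095
```

```bash
python3 -c "
from h import *
camera('side')
mz(3)"
```

```text
29.4 pos [548.26 171.49  88.66] tipz 67.16 yaw -20.42 tilt [0.12 0.07] F [3.2 4.3 2.3] Ftool [-5.2 -2.2  1.5] M [ 0.777 -0.767  0.095] w 9.74
mean Mz,tq6,F [0.015 0.007 3.104 3.45  1.771] sd [0.003 0.   ]
```

drive_tool:
  plan:
    - [-0.8,-1,0.4,0,0,0,5]
    - [-1,-2.5,0.5,0,0,0,5]
    - [-1,-5,0.5,0,0,0,5]
    - [-1,-8,0.5,0,0,0,5]
    - [-1,-12,0.5,0,0,0,5]
    - [-1,-20,0.5,0,0,0,5]
    - [-1,-35,0.5,0,0,0,5]
    - [-1,-60,0.5,0,0,0,5]
    - [-1,-66,0.5,0,0,0,5]
    - [-1,-66,0.5,0,0,0,5]

```text
time: 30.4
position: [0.5485, 0.1717, 0.1557]
tool_rot: [0.403, -0.58, 0.581, -0.404]
ft_force: [0.2, 0.0, -1.4]
grip_width: 0.01
```

```bash
python3 - <<'E'
from h import *
mz(3)
go([.541,.06,.1535],0); go([.5207,-.1442,.1535],.137)
E
```

```text
30.55 pos [547.15 171.5  153.55] tipz 132.05 yaw -20.39 tilt [-0.13 -0.02] F [ 1.2 -0.4 -0. ] Ftool [-0.1  0.   1.2] M [ 0.015 -0.039 -0.016] w 9.43
mean Mz,tq6,F [ 0.007  0.001 -0.404 -0.672 -0.483] sd [0.01  0.001]
shift [1.067e+02 1.000e-01 3.310e+01] rv [  0.13 -20.39   0.04] rows 2.2334912539995755 2.3739956676015734
shift [3.051e+02 2.000e-01 8.520e+01] rv [  0.13 -28.24   0.03] rows 6.33622503041788 3.2877786029563056
```

drive_tool:
  plan:
    - [15,0,5,0,-7,0,5]
    - [40,0,14,0,-14,0,5]
    - [65,0,20,0,-20,0,5]
    - [75.5,0,22,0,-20.4,0,5]
    - [75.5,0,22,0,-20.4,0,5]
    - [75.5,0,22,0,-20.4,0,5]
    - [75.5,0,22,0,-20.4,0,5]

```text
time: 31.25
position: [0.5425, 0.0942, 0.1543]
tool_rot: [-0.5, 0.5, -0.5, 0.5]
ft_force: [-0.3, -0.4, -0.6]
grip_width: 0.0099
```

```bash
python3 - <<'E'
from h import *
st()
im=camera('wrist'); cv2.imwrite('pics/w4.png',im); st()
h=cv2.cvtColor(im,cv2.COLOR_BGR2HSV)
gr=cv2.inRange(h[215:345,230:290],(45,90,30),(80,255,255)); q=np.argwhere(gr)+[215,230]; print('head px',q.min(0),q.max(0),[ (r,q[q[:,0]==r][:,1].min(),q[q[:,0]==r][:,1].max()) for r in (235,245,255,265,315)if (q[:,0]==r).any()])
A=cv2.resize(im[60:150,205:325],(400,300),interpolation=cv2.INTER_CUBIC); B=cv2.resize(im[60:360,106:406],(300,300))
cv2.imwrite('pics/w4c.png',np.hstack([A,B]))
go([.5207,-.1440,.1535],.138)
E
```

```text
31.25 pos [542.5   94.21 154.29] tipz 132.79 yaw 0.01 tilt [-0.01  0.02] F [-0.3 -0.4 -0.6] Ftool [ 0.4  0.6 -0.3] M [ 0.051 -0.056 -0.015] w 9.92
31.3 pos [542.52  94.25 154.37] tipz 132.87 yaw 0.03 tilt [0.   0.02] F [-0.  -0.9 -0.7] Ftool [ 0.9  0.7 -0. ] M [-0.047 -0.099 -0.009] w 9.44
head px [233 247] [321 269] [(235, np.int64(251), np.int64(265)), (245, np.int64(249), np.int64(268)), (255, np.int64(248), np.int64(269)), (265, np.int64(248), np.int64(269)), (315, np.int64(249), np.int64(268))]
shift [238.2   0.8 -22. ] rv [-0.   -7.87 -0.02] rows 4.784990659367974 0.9164369431350476
```

View pics/w4c.png

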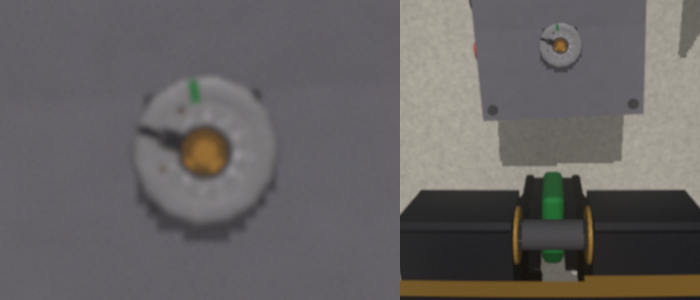

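The lock looks as before, with the notch tick clear. The head pixels match the earlier ones, so the key did not slip. Back to the stand.

drive_tool:
  plan:
    - [25,0,-2,0,-1,0,5]
    - [70,0,-6,0,-3,0,5]
    - [115,0,-10,0,-5,0,5]
    - [160,0,-15,0,-7,0,5]
    - [200,0,-19,0,-7.9,0,5]
    - [228,0.5,-21,0,-7.9,0,5]
    - [238.2,0.8,-22,0,-7.9,0,5]
    - [238.2,0.8,-22,0,-7.9,0,5]
    - [238.2,0.8,-22,0,-7.9,0,5]
    - [238.2,0.8,-22,0,-7.9,0,5]

```text
time: 32.3
position: [0.5204, -0.1431, 0.1536]
tool_rot: [-0.534, 0.464, -0.463, 0.534]
ft_force: [-1.0, 0.3, 0.3]
grip_width: 0.0096
```

```bash
python3 - <<'E'
from h import *
for i in range(6): camera('side')
st()
go([.5207,-.1440,.050],.138)
E
```

```text
32.6 pos [ 520.63 -144.32  153.7 ] tipz 132.2 yaw 7.97 tilt [0. 0.] F [-0.6  0.5 -0.9] Ftool [-0.5  0.9 -0.5] M [-0.013 -0.114  0.02 ] w 9.21
shift [-3.000e-01  1.037e+02  1.000e-01] rv [-0.    0.06 -0.  ] rows 2.073979731632786 0.0068208581659332775
```

drive_tool:
  plan:
    - [0,35,0,0,0,0,5]
    - [-0.2,75,0,0,0,0,5]
    - [-0.3,95,0,0,0,0,5]
    - [-0.3,103,0,0,0,0,5]
    - [-0.3,103,0,0,0,0,5]
    - [-0.3,103,0,0,0,0,5]
    - [-0.3,103,0,0,0,0,5]
    - [-0.3,103,0,0,0,0,5]

```text
time: 33.4
position: [0.5213, -0.145, 0.0519]
tool_rot: [-0.533, 0.463, -0.465, 0.534]
ft_force: [-0.1, -0.5, 0.4]
grip_width: 0.0095
```

```bash
python3 - <<'E'
from h import *
for i in range(3): camera('side')
st()
go([.5207,-.1440,.037],.138)
E
```

```text
33.55 pos [ 520.87 -144.83   51.34] tipz 29.84 yaw 7.91 tilt [ 0.07 -0.04] F [-0.  -0.3 -1.3] Ftool [ 0.2  1.3 -0.1] M [-0.01  -0.127 -0.037] w 9.7
shift [-0.9 14.3 -0.1] rv [-0.06  0.01  0.04] rows 0.28733863506093843 0.00905549575953963
```

drive_tool:
  plan:
    - [0,2,0,0,0,0,5]
    - [0,4,0,0,0,0,5]
    - [0,6,0,0,0,0,5]
    - [0,6,0,0,0,0,5]

```text
time: 33.95
position: [0.5202, -0.1445, 0.0442]
tool_rot: [0.533, -0.465, 0.464, -0.533]
ft_force: [-0.3, -0.3, -0.2]
grip_width: 0.0094
```

```bash
python3 -c "
from h import *
camera('side')
mz(2)"
```

```text
34.1 pos [ 520.48 -144.62   44.54] tipz 23.04 yaw 7.91 tilt [-0.01  0.01] F [ 0.3 -0.6 -1. ] Ftool [0.7 1.  0.2] M [ 0.011 -0.1   -0.029] w 9.43
mean Mz,tq6,F [-0.036 -0.     0.819 -0.623 -0.057] sd [0.04 0.  ]
```

drive_tool:
  plan:
    - [-0.4,2,0.2,0,0,0,5]
    - [-0.4,4,0.2,0,0,0,5]
    - [-0.4,6,0.2,0,0,0,5]
    - [-0.4,8,0.2,0,0,0,5]
    - [-0.4,9.5,0.2,0,0,0,5]
    - [-0.4,10.5,0.2,0,0,0,5]
    - [-0.4,10.5,0.2,0,0,0,5]
    - [-0.4,10.5,0.2,0,0,0,5]

```text
time: 34.9
position: [0.5207, -0.1442, 0.0341]
tool_rot: [-0.533, 0.464, -0.464, 0.533]
ft_force: [-0.0, 0.4, 0.3]
grip_width: 0.0097
```

```bash
python3 -c "
from h import *
camera('side')
mz(2)"
```

```text
35.05 pos [ 520.7  -144.25   34.22] tipz 12.72 yaw 7.91 tilt [ 0.01 -0.  ] F [ 0.4  0.6 -0.5] Ftool [-0.5  0.5  0.5] M [-0.037 -0.139  0.004] w 9.88
mean Mz,tq6,F [ 0.01  -0.    -0.099 -0.394 -0.466] sd [0.014 0.   ]
```

drive_tool:
  plan:
    - [0,0.4,0,0,0,0,5]
    - [0,0.8,0,0,0,0,5]
    - [0,1,0,0,0,0,5]
    - [0,1,0,0,0,0,5]
  newtons: 10

```text
time: 35.45
position: [0.5207, -0.1442, 0.0335]
tool_rot: [-0.533, 0.464, -0.464, 0.533]
ft_force: [0.1, 0.4, 2.4]
grip_width: 0.0097
```

```bash
python3 -c "
from h import *
camera('side')
mz(2)"
```

```text
35.6 pos [ 520.7  -144.23   33.39] tipz 11.89 yaw 7.91 tilt [ 0.01 -0.  ] F [-0.6 -0.1  3.7] Ftool [ 0.  -3.7 -0.6] M [ 0.025 -0.034  0.028] w 9.89
mean Mz,tq6,F [ 2.300e-02 -2.000e-03 -3.670e-01  1.260e-01  3.648e+00] sd [0.003 0.   ]
```

drive_tool:
  plan:
    - [0,0,0,0,0,0,11]
    - [0,0,0,0,0,0,13]
    - [0,0,0,0,0,0,18]
    - [0,0,0,0,0,0,26]
    - [0,0,0,0,0,0,36]
    - [0,0,0,0,0,0,40]
    - [0,0,0,0,0,0,40]

```text
time: 36.3
position: [0.5206, -0.1442, 0.0331]
tool_rot: [-0.533, 0.464, -0.464, 0.533]
ft_force: [0.0, -0.4, -0.6]
grip_width: 0.038
```

drive_tool:
  plan:
    - [0,-10,0,0,0,0,40]
    - [0,-30,0,0,0,0,40]
    - [0,-65,0,0,0,0,40]
    - [0,-105,0,0,0,0,40]
    - [0,-140,0,0,0,0,50]
    - [0,-157,0,0,0,0,60]
    - [0,-157,0,0,0,0,60]
    - [0,-157,0,0,0,0,60]

```text
time: 37.1
position: [0.5203, -0.144, 0.1904]
tool_rot: [-0.533, 0.464, -0.464, 0.533]
ft_force: [-0.0, 1.0, -1.0]
grip_width: 0.0583
```

```bash
python3 - <<'E'
from h import *
for i in range(3): camera('side')
st()
im=camera('wrist'); cv2.imwrite('pics/w5.png',im)
h=cv2.cvtColor(im,cv2.COLOR_BGR2HSV); m=cv2.inRange(h,(45,100,30),(80,255,255))[155:215,235:285]; p=np.argwhere(m); print(p.min(0)+[155,235],p.max(0)+[155,235],atz('wrist',(p.mean(0)+[155,235])[::-1],.06))
s=camera('side'); 
cv2.imwrite('pics/fin.png',np.hstack([cv2.resize(im[60:330,120:390],(400,400)),cv2.resize(s[200:360,150:310],(400,400),interpolation=cv2.INTER_CUBIC)]))
E
```

```text
37.25 pos [ 519.58 -143.71  188.71] tipz 167.21 yaw 7.91 tilt [-0.17  0.09] F [0.5 0.2 0.1] Ftool [-0.1 -0.1  0.6] M [-0.019 -0.174 -0.041] w 59.49
[173 256] [212 264] [ 0.52117258 -0.14533782  0.06      ]
```

View pics/fin.png

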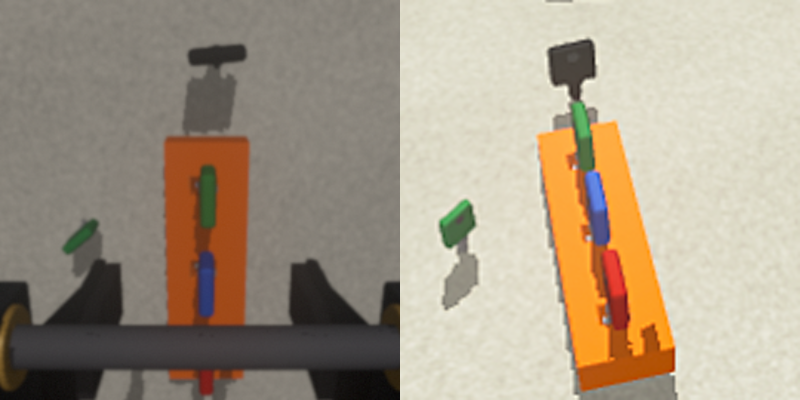

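The green key stands upright in its own slot, at (0.521,-0.145). The blue, red and small keys have not moved.

```bash
python3 -c "
from h import *
st();print(hand_in())"
```

```text
37.35 pos [ 519.86 -143.87  188.77] tipz 167.27 yaw 7.91 tilt [-0.15  0.08] F [-0.2  0.5 -0.7] Ftool [-0.5  0.7 -0.1] M [-0.035 -0.086  0.047] w 59.7
the job is handed in; nothing more can be done
None
```

The job is done and handed in at 37.4 s; `hand_in` gives no verdict. I took the green key from the stand and pushed it home in the switch, to about 10 N with the tip 13 mm below the face. I turned it clockwise to its stop, back to the home stop, then withdrew it and stood it in its own slot.

**Stops:** I judged both from the twist, which stayed flat and then rose. It reached about 0.08 N m at the clockwise end and 0.07 N m at home, under the 0.12 N m limit. Forces in the readings stayed at 10 N or less.

**Last checks:**
- The final pictures show the key upright at (0.521, -0.145), where it started.
- The blue and red keys and the look-alikes are in place.
- The gripper is clear of everything.
- The lock looked the same after withdrawal as before, but no picture shows the plug's angle directly. I infer it is home from the home stop and the key coming out freely.
- I did not check the stop button, the little computer or the mouse in a final picture; the arm did not work near them.

**Disagreements:**
- The camera put the lock about 2.5 mm off in y from where the key seated; I corrected that by feel.
- The stop came at about 75° of hand turn, not the 70° I expected. I put the difference down to windup in the key and grip.

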